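Fit the upper tier onto the crucible rack in the fume hood

ROBOT

A 6-joint arm with a two-finger parallel gripper is mounted at the origin on the work surface. World frame = base frame: x ahead of the robot, y to its left, z up, the work surface at z = 0. Lengths are in m, angles in rad, forces in N, time in s.
With the tool pointing down it reaches from about 0.25 to 0.775 m from the base axis. Payload 4 kg.
Tool frame: the origin (TCP) lies midway between the tips of the shut fingers; the grasp point (between the pads) lies 19 mm behind it; z points along the fingers, y is the line along which they close (so a half turn about z gives the same grasp; the last joint's range is limited). The gripper opens to 94 mm and grips with 3 to 60 N. Pads are 16 mm wide; open, the fingers measure 119 mm over their backs; the gripper's body (75 mm by 177 mm) begins 78 mm behind the grasp point.
Start: joints at [-1.308, 0.087, 1.371, -0, 1.684, -0.103], TCP at [0.197, -0.514, 0.206] pointing down, gripper open.
Joint ranges: [-3.1, 3.1], [-0.76, 2.03], [0.27, 2.55], [-1.08, 4.22], [0.17, 2.65], [-2.57, 2.57]. Speed limits (rad/s): [2.79, 2.79, 3.14, 3.14, 3.14, 3.14].

INTERFACE

Orientations are given as a unit quaternion [w, x, y, z].
In Python, from plant import manip, viewer, workorder gives the robot as it stands (manip), with the cameras (viewer) and the job (workorder).
- The arm moves only by the tool shift_gripper, called after "Call:" in YAML: its name, and indented under it one key for each argument. Schema: {"type":"object","properties":{"plan":{"type":"array","items":{"type":"object","properties":{"trans":{"type":"array","items":{"type":"number"},"minItems":3,"maxItems":3},"rot":{"type":"array","items":{"type":"number"},"minItems":3,"maxItems":3},"aperture":{"type":"number"}},"additionalProperties":false,"required":["aperture"]},"minItems":1,"maxItems":8},"only":{"type":"string"},"quiet":{"type":"boolean"},"lines":{"type":"string"}},"required":["plan"],"additionalProperties":false}. plan is a list of rows, 1 to 8 of them, each an object with the fields trans (a list: dx, dy, dz in m), rot (a list: a rotation vector rx, ry, rz in rad), aperture (the opening from 0.0 (shut) to 1.0 (fully open)); a field left out counts as zero (the opening has to be given); each row shifts and turns the commanded pose from where the row before left it, along the tool's axes as they then stand; what a row does not reach is not made up. A row lasts 1/12 s, in which the tool goes at most 0.0417 m and 0.125 rad, less where a joint would pass 70% of its speed; a pose out of reach is approached as far as the arm can. The fingers move at their own pace and stop on an object; the grip force is fixed at half the most. Time passes only in rows, so rows that do not move let the fingers close. The tool returns the time, the measured TCP pose, the force, the opening and the grip force at its end. only (a regular expression) keeps the lines of the reply that match it, lines (a string "A,B") keeps lines A to B, and quiet returns only ok. Input that does not fit is refused with a message, and nothing moves.
- manip.sense(): the state, without advancing time (a new reading comes with each control period).
- viewer.capture(name): name is "scene" or "side" or "wrist"; returns the picture (420x560x3 uint8, red, green, blue); there is no depth.
- viewer.get_calibration(name): a dict with "vertical_fov" (degrees; the focal length in pixels is half the picture's height over the tangent of half this angle, whatever the lens; pixels are square), "cx", "cy" (the principal point, pixels), "world_to_cam" (4x4, takes a point from world to camera coordinates). Camera axes: x right, y down, z forward; pixel columns grow to the right and rows downward; lengths in m; the calibration is good to about 2 mm. A picture is of the moment at which its call begins: read the wrist's pose just before it. get_calibration takes no time and is no camera call; for the wrist camera it gives the pose at the moment of the call.
- workorder.job_done(): hands the job in; it is judged then, once.
The state is a dict: "clock": time; "q": joint angles; "joint_velocities": joint speeds; "joint_efforts": joint torques, N m; "tcp_pos": TCP position; "eef_rot": TCP orientation; "ft_force": force on the tool from outside, world axes, zero at the start; "moment": the same for the moment, N m; "finger_gap": opening from 0.0 (shut) to 1.0 (fully open); "grip_force": force on a finger pad.
Only numpy, scipy, OpenCV 4.12 (cv2) and the standard library are available. Lean on these libraries where they do the work, as an engineer would, in place of code of your own. Each camera call takes 0.05 s, during which the arm holds its last target. There are 200 camera calls.

TASK

Fit the slotted metal tier with the orange handle onto the four-post crucible rack: each of its corner holes goes over its own post, and the tier ends level, resting on all four yellow sleeves. Lower it all the way down before letting go, then let go; leave the blue drip tray and the jar alone.

Things in the scene. Friction and masses are not known exactly. Their poses are not given: they have to be found in the camera images.
- tier: Loose steel-grey metal plate 180 (x) by 130 (y) by 5 mm, 0.26-0.49 kg, two slots, a 24 mm through hole in each corner (centres x +-70, y +-45). ORANGE arched handle in the middle: grip bar along x, 90 long, 14 wide (y), 12 deep, its middle 59 and top 65 mm above the plate's underside, feet at x +-39. Starts flat on the bench. Origin: centre of the underside; z up. Same after half a turn.
- stand: Rack fixed to the bench: grey base 190 (x) by 140 (y) by 10 mm, four posts at x +-70, y +-45. Yellow 30 mm sleeves reach 70 mm above the bench; above them bare 11 mm steel posts, last 16 mm tapered to a 4 mm tip at 110 mm. White crucibles on the base, tops at 40 mm. Origin: centre of the underside, on the bench; z up. Seated tier: origin 70 mm above this one, x along x either way.
- drip_tray: Not needed, leave it alone: a solid blue plastic drip tray 180 (x) by 130 (y) mm with an 18 mm rim and no holes, with a BLACK arched handle of the same shape as the tier's, 65 mm high. Loose on the bench. Origin: centre of its underside.
- jar: Not needed, leave it alone: a closed jar with a red cap, 64 mm in diameter and 85 mm high, standing loose on the bench. Origin: centre of its underside.

How it is judged:
At the end, for the whole second after the job is handed in: The tier lies at rest and released on the rack's four sleeves, all four posts through its corner holes: its origin within 15 mm of the rack's axis and 64 to 76 mm above the rack's origin, its x axis within 11 degrees of the rack's (either way round), handle up and within 3.4 degrees of level (horizontal distance between tier and stand below 0.015 m and z of tier in the frame of stand between 0.064 and 0.076 m and angle between the x axis of tier and the x axis of stand, either way round below 0.2 rad and angle between tier's own z axis and vertical below 0.06 rad and linear speed of tier below 0.02 m/s); the robot touches nothing.
It fails at once if the tier is let go more than 25 mm above its seat (z of tier in the frame of stand above 0.095 m and contact force between the fingers and tier below 0.05 N).
It fails at once if the drip tray is moved more than 20 mm (distance of drip_tray from where it was at the start of the episode above 0.02 m).
It fails at once if the jar is moved more than 20 mm or tipped (distance of jar from where it was at the start of the episode above 0.02 m or angle between jar's own z axis and vertical above 0.3 rad).
It also fails if it takes over 38 s, if anything falls off the work surface, if the arm or the gripper's body presses on something with over 40 N, if the wrist force passes 120 N, or if a joint passes its speed limit or range.

## Working session

There is one attempt and no reset: what is moved stays moved. The work goes in short steps, Python scripts to look and compute and a tool call to move; the robot and the scene stay as the last step left them, time stands still between calls to the robot, and variables do not carry over. Pictures are saved under pics/ and viewed, at most 10 in all, crops included, and the job is handed in when it is done.

```bash
ls; mkdir -p pics
```

Run:
```python
from plant import manip, viewer, workorder
import cv2,numpy as np
for n in ["scene","side"]:
    im=viewer.capture(n); cv2.imwrite(f"pics/{n}0.png",im[...,::-1])
    c=viewer.get_calibration(n); print(n,c)
s=manip.sense(); print(s['clock'],s['tcp_pos'],s['eef_rot'],s['ft_force'])
```

```text
pics
plant.py
scene {'vertical_fov': 43.86426752852451, 'cx': 285.0261613297651, 'cy': 216.6501608473936, 'world_to_cam': array([[ 0.54851998,  0.83612198, -0.00508667, -0.32742564],
       [ 0.66730888, -0.44142315, -0.59987037, -0.36445981],
       [-0.50381018,  0.3256465 , -0.80008104,  1.63846433],
       [ 0.        ,  0.        ,  0.        ,  1.        ]])}
side {'vertical_fov': 56.95909220465754, 'cx': 277.08609072499144, 'cy': 203.94937624214475, 'world_to_cam': array([[-0.99370402, -0.1100979 , -0.0207552 ,  0.62333551],
       [-0.03967823,  0.51907734, -0.85380581,  0.07811185],
       [ 0.10477578, -0.84760673, -0.52017773,  0.79216123],
       [ 0.        ,  0.        ,  0.        ,  1.        ]])}
0.1 [ 0.19659873 -0.51313757  0.20445211] [-9.68710784e-04  9.83318355e-01  1.81890262e-01 -8.91050492e-05] [-0.37643367 -0.90572182 -0.77318323]
```

View pics/scene0.png

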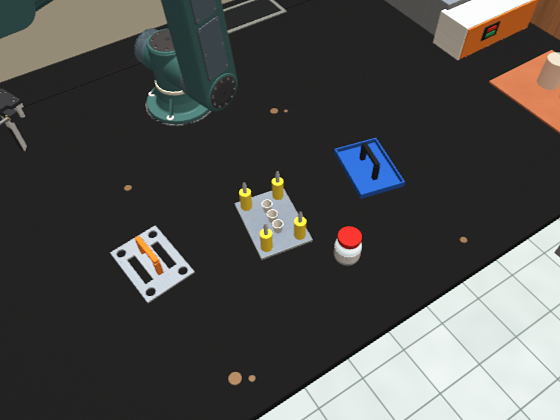

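View pics/side0.png

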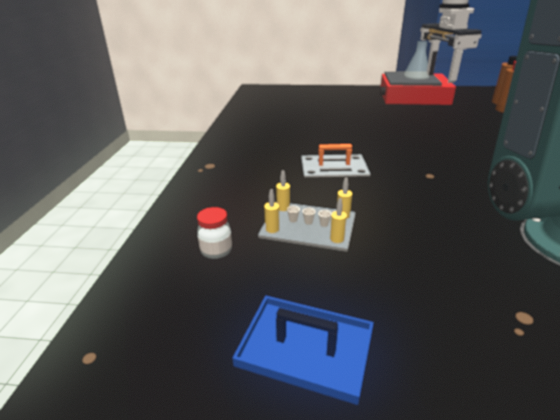

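The scene view shows the tier at about (151,263), orange handle (150,254), rack at (273,222), jar (348,245) and tray (369,167). The side view shows the tier at (335,163), rack (308,222), jar (214,233) and tray (307,345).

Create h.py:
```python
import numpy as np,cv2
from plant import manip, viewer, workorder
def cal(n):
    c=viewer.get_calibration(n); f=210/np.tan(np.radians(c['vertical_fov']/2)); return f,c['cx'],c['cy'],np.array(c['world_to_cam'])
def ray(C,p):
    f,cx,cy,W=C; d=W[:3,:3].T@np.array([(p[0]-cx)/f,(p[1]-cy)/f,1]); return -W[:3,:3].T@W[:3,3],d/np.linalg.norm(d)
def plane(C,p,z):
    o,d=ray(C,p); return o+d*(z-o[2])/d[2]
def tri(Ca,pa,Cb,pb):
    o1,d1=ray(Ca,pa);o2,d2=ray(Cb,pb)
    s=np.linalg.lstsq(np.c_[d1,-d2],o2-o1,rcond=None)[0]
    a,b=o1+d1*s[0],o2+d2*s[1]; return (a+b)/2,np.linalg.norm(a-b)
def proj(C,P):
    f,cx,cy,W=C; q=W[:3,:3]@P+W[:3,3]; return np.array([cx+f*q[0]/q[2],cy+f*q[1]/q[2]])
def blobs(m,lo,hi=1e9):
    n,l,s,c=cv2.connectedComponentsWithStats(m.astype(np.uint8)); return [(c[i],s[i],l==i) for i in range(1,n) if lo<=s[i][4]<hi]
def hsv(im): return cv2.cvtColor(im,cv2.COLOR_RGB2HSV).astype(int)
def orange(im): h=hsv(im); return (h[...,0]>3)&(h[...,0]<17)&(h[...,1]>170)&(h[...,2]>120)
def yellow(im): h=hsv(im); return (h[...,0]>19)&(h[...,0]<32)&(h[...,1]>150)&(h[...,2]>90)
```

Run:
```python
from h import *
np.set_printoptions(precision=4,suppress=True)
I={n:cv2.imread(f"pics/{n}0.png")[...,::-1].copy() for n in("scene","side")};C={n:cal(n) for n in I}
Y={}
for n in I:
    print(n,"orange",[(c,s) for c,s,_ in blobs(orange(I[n])&(np.indices((420,560))[0]>120),40)])
    Y[n]=[c for c,s,_ in blobs(yellow(I[n]),40)]; print(n,"yel",[(c,s) for c,s,_ in blobs(yellow(I[n]),40)])
P=[]
for a in Y['scene']:
    r=min((tri(C['scene'],a,C['side'],b) for b in Y['side']),key=lambda r:r[1]); print("post",*r); P.append(r[0])
P=np.array(P);print(P.mean(0))
# tier holes in scene
im=I['scene'];g=im.max(2)
m=np.zeros((420,560),bool); roi=(slice(215,310),slice(100,205)); plate=np.zeros_like(m);plate[roi]=g[roi]>90
k=max(blobs(plate,200),key=lambda b:b[1][4])[2].astype(np.uint8)
hu=cv2.convexHull(cv2.findContours(k,0,2)[0][0]); f=np.zeros_like(k);cv2.fillConvexPoly(f,hu,1)
f=cv2.erode(f,np.ones((3,3)))
for c,s,_ in blobs((f>0)&(g<70),15): print("hole",c,s[4],plane(C['scene'],c,.005))
```

```text
scene orange [(array([150.6781, 258.589 ]), array([136, 239,  27,  36, 146], dtype=int32))]
scene yel [(array([277.3657, 188.0741]), array([271, 177,  13,  23, 216], dtype=int32)), (array([245.1729, 198.8271]), array([239, 188,  13,  23, 214], dtype=int32)), (array([299.9604, 228.1238]), array([295, 217,  12,  23, 202], dtype=int32)), (array([265.8762, 240.6286]), array([260, 229,  12,  23, 210], dtype=int32))]
side orange [(array([334.9709, 149.25  ]), array([319, 144,  33,  20, 172], dtype=int32))]
side yel [(array([276.5602, 209.0116]), array([265, 183,  25,  49, 432], dtype=int32)), (array([340.3061, 221.2332]), array([332, 191,  20,  51, 343], dtype=int32))]
post [0.4969 0.0381 0.0475] 0.009609591907521748
post [ 0.4768 -0.0357  0.0109] 0.027482808268592555
post [0.634  0.0117 0.0518] 0.017867053468363887
post [ 0.6234 -0.0619  0.0185] 0.026263482814329314
[ 0.5578 -0.012   0.0322]
hole [152.2778 234.3056] 36 [ 0.4254 -0.2909  0.005 ]
hole [163.186  254.6233] 215 [ 0.4966 -0.2942  0.005 ]
hole [120.7368 253.3421] 38 [ 0.4352 -0.3804  0.005 ]
hole [139.8182 269.3723] 231 [ 0.5041 -0.3597  0.005 ]
hole [182.5349 270.3256] 43 [ 0.5636 -0.2745  0.005 ]
hole [150.2  291.58] 50 [ 0.5739 -0.3641  0.005 ]
```

Call:
shift_gripper:
  plan:
    - {"trans":[0.035,-0.0065,0],"aperture":1}
    - {"trans":[0.035,-0.0065,0],"aperture":1}
    - {"trans":[0.035,-0.0065,0],"aperture":1}
    - {"trans":[0.035,-0.0065,0],"aperture":1}
    - {"trans":[0.035,-0.0065,0],"aperture":1}
    - {"trans":[0.035,-0.0065,0],"aperture":1}
    - {"trans":[0.035,-0.0065,0],"aperture":1}
    - {"trans":[0.035,-0.0065,0],"aperture":1}

```text
clock: 0.77
tcp_pos: [0.4407, -0.3635, 0.2049]
eef_rot: [-0.0, 0.983, 0.182, -0.0]
ft_force: [0.1, -0.6, 0.6]
finger_gap: 0.998
grip_force: 0.0
```

Call:
shift_gripper:
  plan:
    - {"trans":[0.035,-0.0065,0],"aperture":1}
    - {"trans":[0.035,-0.0065,0],"aperture":1}
    - {"rot":[0,0,0.123],"aperture":1}
    - {"rot":[0,0,0.123],"aperture":1}
    - {"aperture":1}
    - {"aperture":1}

```text
clock: 1.27
tcp_pos: [0.5002, -0.3275, 0.2048]
eef_rot: [-0.0, 0.998, 0.062, -0.0]
ft_force: [0.6, 0.2, 0.4]
finger_gap: 0.998
grip_force: 0.0
```

Run:
```python
from h import *
C=cal("wrist"); im=viewer.capture("wrist"); cv2.imwrite("pics/w0.png",im[...,::-1]); np.savez("w0",f=C[0],cx=C[1],cy=C[2],W=C[3])
s=manip.sense();print(s['tcp_pos'],s['eef_rot'],C[0],"\n",C[3])
S=cal("scene")
for p in [(277.37,188.07),(245.17,198.83),(299.96,228.12),(265.88,240.63)]: print(plane(S,p,.045))
```

```text
[ 0.50003601 -0.32774559  0.20503498] [-2.46858703e-04  9.98127842e-01  6.11608059e-02 -3.25168584e-04] 370.02702491602906 
 [[ 1.22736073e-01 -9.92439331e-01 -1.73982635e-04 -3.84955973e-01]
 [-9.52688500e-01 -1.17869159e-01  2.80163315e-01  4.08416998e-01]
 [-2.78065600e-01 -3.42203939e-02 -9.59952336e-01  5.19599943e-01]
 [ 0.00000000e+00  0.00000000e+00  0.00000000e+00  1.00000000e+00]]
[0.50076703 0.03942632 0.045     ]
[ 0.4853686  -0.04918844  0.045     ]
[0.63971275 0.01622567 0.045     ]
[ 0.62498512 -0.07361376  0.045     ]
```

View pics/w0.png

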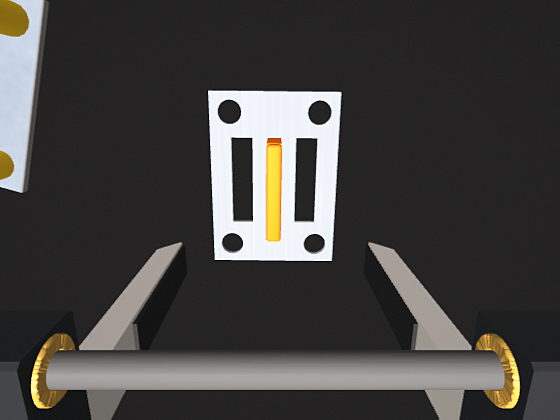

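The wrist view shows the tier with holes at about (229,112), (320,112), (232,242) and (314,243). The bar is orange, from (274,143) to (273,240), and the rack base is at the left edge. Next is a sideways, higher view for parallax and to see the rack.

Call:
shift_gripper:
  plan:
    - {"trans":[0,-0.03,-0.015],"aperture":1}
    - {"trans":[0,-0.03,-0.015],"aperture":1}
    - {"trans":[0,-0.03,-0.015],"aperture":1}
    - {"trans":[0,-0.03,-0.015],"aperture":1}
    - {"trans":[0,-0.02,-0.01],"aperture":1}
    - {"aperture":1}
    - {"aperture":1}

```text
clock: 1.9
tcp_pos: [0.4836, -0.1887, 0.2767]
eef_rot: [0.001, 0.998, 0.061, 0.001]
ft_force: [-0.1, -0.4, -0.8]
finger_gap: 1.001
grip_force: 0.0
```

Create w.py:
```python
from h import *
import sys
np.set_printoptions(precision=4,suppress=True)
n=sys.argv[1]
C=cal("wrist"); im=viewer.capture("wrist"); cv2.imwrite(f"pics/{n}.png",im[...,::-1]); np.savez(n,f=C[0],cx=C[1],cy=C[2],W=C[3])
s=manip.sense();print(s['clock'],s['tcp_pos'],s['eef_rot'])
```

```bash
python3 w.py w1
```

Run:
```python
from h import *
np.set_printoptions(precision=4,suppress=True)
B=[]
for n in("w0","w1"):
    z=np.load(n+".npz");C=(z['f'],z['cx'],z['cy'],z['W']); im=cv2.imread(f"pics/{n}.png")[...,::-1].copy()
    h=hsv(im)
    m=(h[...,0]>5)&(h[...,0]<30)&(h[...,1]>150)&(h[...,2]>220)
    for c,s,mm in blobs(m,300):
        r=cv2.minAreaRect(np.argwhere(mm)[:,::-1].astype(np.float32)); print(n,"bright",c,s,r)
    for c,s,_ in blobs(yellow(im)|m,300): print(n,'all',c,s)
    g=im.max(2); pl=max(blobs((g>150)&(h[...,1]<60)&(np.indices(g.shape)[0]<300),2000),key=lambda b:b[1][4]); print(pl[0],pl[1])
    k=pl[2].astype(np.uint8);hu=cv2.convexHull(max(cv2.findContours(k,0,2)[0],key=len));f=np.zeros_like(k);cv2.fillConvexPoly(f,hu,1)
    for c,s,_ in blobs((cv2.erode(f,np.ones((5,5)))>0)&(g<90),100): print(n,"hole",c,s[4],plane(C,c,.005))
```

```text
1.95 [ 0.4834 -0.1893  0.2754] [0.0005 0.9982 0.0603 0.0001]
w0 bright [273.2176 191.5816] [ 266  143   16   98 1434] ((273.1620788574219, 191.48031616210938), (14.807222366333008, 97.1806640625), 0.8425243496894836)
w0 all [12.2342 18.5059] [  0   0  29  36 854]
w0 all [273.2176 191.5816] [ 266  143   16   98 1434]
[273.8046 171.5897] [  208    90   134   171 14766]
w0 hole [228.9155 111.23  ] 426 [ 0.5621 -0.2723  0.005 ]
w0 hole [319.4115 112.1364] 418 [ 0.5723 -0.3617  0.005 ]
w0 hole [242.0526 178.6499] 1634 [ 0.4956 -0.292   0.005 ]
w0 hole [305.0957 178.6914] 1620 [ 0.5037 -0.3574  0.005 ]
w0 hole [232.1655 242.0946] 296 [ 0.4234 -0.2882  0.005 ]
w0 hole [313.6609 242.782 ] 289 [ 0.4336 -0.3772  0.005 ]
w1 bright [401.5027 175.9089] [ 389  136   24   82 1120] ((400.44464111328125, 176.5451202392578), (16.624813079833984, 81.99940490722656), 5.7927961349487305)
w1 all [91.8216  8.4237] [ 59   0  56  23 852]
w1 all [180.9728  32.9183] [153   7  43  41 514]
w1 all [ 68.661  135.5212] [  40  121   55   33 1180]
w1 all [401.5027 175.9089] [ 389  136   24   82 1120]
w1 all [149.4754 158.7775] [127 143  42  35 854]
[132.924   82.6371] [   63     0   147   180 15995]
```

View pics/w1.png

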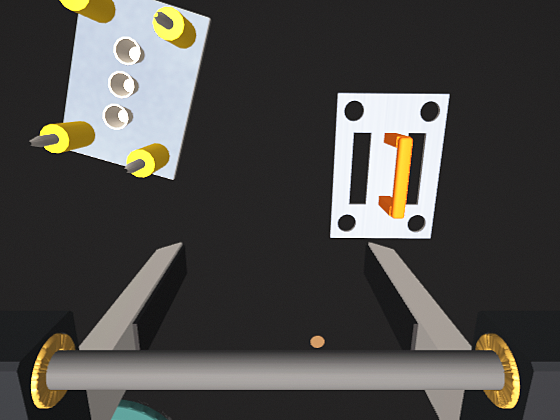

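The second wrist view shows the tier, with its bar's bright top face running from about (405,137) to (399,217). It also shows the rack's base and sleeves at (75,0), (170,22), (56,138) and (141,163).

Run:
```python
from h import *
np.set_printoptions(precision=4,suppress=True)
def L(n):
    z=np.load(n+".npz");return (z['f'],z['cx'],z['cy'],z['W'])
A,B=L("w0"),L("w1")
for a,b in [((273.5,144),(405,138)),((272.5,240),(399,217))]: print(tri(A,a,B,b))
# rack: sleeve top ring centres in w1 at two heights vs scene
for p in [(170,22),(56,138),(141,163)]: print([plane(B,p,z) for z in (.07,)])
S=cal("scene")
I=cv2.imread("pics/scene0.png")
cv2.imwrite("pics/s_crop.png",cv2.resize(I[165:265,225:325],None,fx=6,fy=6,interpolation=cv2.INTER_CUBIC))
```

```text
(array([ 0.5413, -0.3198,  0.06  ]), np.float64(0.0012877188038622513))
(array([ 0.4559, -0.3293,  0.0677]), np.float64(0.0002900225902233484))
[array([ 0.621 , -0.0706,  0.07  ])]
[array([0.4976, 0.0412, 0.07  ])]
[array([ 0.4821, -0.0463,  0.07  ])]
```

View pics/s_crop.png

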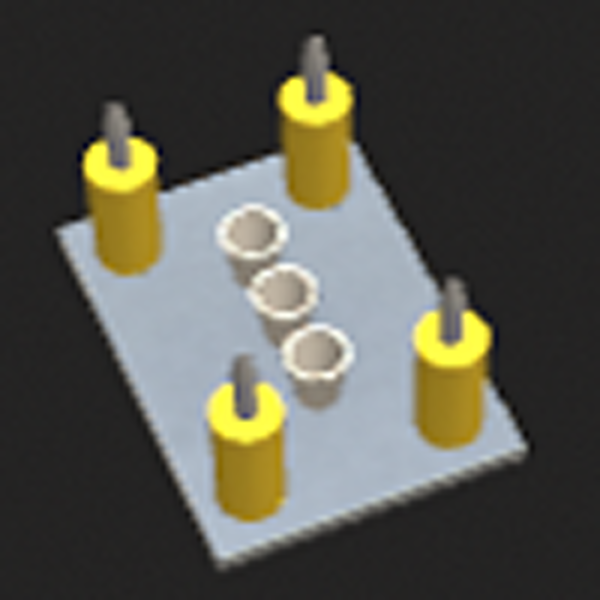

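The crop shows the four sleeve-top discs at crop positions (316,97), (120,163), (452,336) and (246,410). I'll triangulate these against w1.

Run:
```python
from h import *
np.set_printoptions(precision=4,suppress=True)
z=np.load("w1.npz");B=(z['f'],z['cx'],z['cy'],z['W']);S=cal("scene")
c=lambda x,y:(225-.42+x/6,165-.42+y/6)
T=[c(316,97),c(120,163),c(452,336),c(246,410)]
for t,b in zip(T,[(56,138),(141,163),None,(170,22)]):
    print(plane(S,t,.07), tri(S,t,B,b) if b else "")
P=np.array([plane(S,t,.07) for t in T]);print(P.mean(0))
d=P[2]-P[0]+P[3]-P[1];print(np.degrees(np.arctan2(d[1],d[0])),np.linalg.norm(d)/2,np.linalg.norm(P[0]-P[1]))
```

```text
[0.4978 0.0415 0.07  ] (array([0.4974, 0.0416, 0.0695]), np.float64(0.0002121487605224963))
[ 0.4829 -0.0476  0.07  ] (array([ 0.4818, -0.0464,  0.0687]), np.float64(0.0011625324639560058))
[0.6356 0.0184 0.07  ] 
[ 0.6206 -0.0707  0.07  ] (array([ 0.6209, -0.0708,  0.0706]), np.float64(0.00011580010679948303))
[ 0.5592 -0.0146  0.07  ]
-9.530948408693844 0.1396646093173159 0.0902652750416956
```

Call:
shift_gripper:
  plan:
    - {"trans":[0,0.028,0.01],"aperture":1}
    - {"trans":[0,0.028,0.02],"aperture":1}
    - {"trans":[0,0.028,0.02],"aperture":1}
    - {"trans":[0,0.028,0.02],"aperture":1}
    - {"trans":[-0.001,0.025,0.02],"aperture":1}
    - {"trans":[0,0,0.03],"aperture":1}
    - {"trans":[0,0,0.03],"aperture":1}
    - {"aperture":1}

```text
clock: 2.62
tcp_pos: [0.4939, -0.3238, 0.1155]
eef_rot: [-0.006, 0.998, 0.059, -0.007]
ft_force: [-0.8, 0.5, -1.4]
finger_gap: 0.999
grip_force: 0.0
```

Call:
shift_gripper:
  plan:
    - {"trans":[0,0,0.03],"aperture":1}
    - {"trans":[0,0,0.03],"aperture":1}
    - {"trans":[0,0,0.02],"aperture":1}
    - {"trans":[0,0,0.005],"aperture":1}
    - {"aperture":1}
    - {"aperture":1}

```text
clock: 3.12
tcp_pos: [0.4996, -0.3258, 0.0419]
eef_rot: [0.001, 0.998, 0.06, 0.001]
ft_force: [-0.2, 0.5, 0.7]
finger_gap: 0.996
grip_force: 0.0
```

```bash
python3 w.py w2
```

```text
3.1667 [ 0.5001 -0.3261  0.0428] [0.0013 0.9982 0.0598 0.0013]
```

Call:
shift_gripper:
  plan:
    - {"trans":[0,0,0.001],"aperture":0.5}
    - {"aperture":0}
    - {"aperture":0}
    - {"aperture":0}
    - {"aperture":0}
    - {"aperture":0}
    - {"aperture":0}
    - {"aperture":0}

```text
clock: 3.83
tcp_pos: [0.499, -0.3248, 0.0394]
eef_rot: [-0.0, 0.998, 0.06, -0.0]
ft_force: [-0.1, -0.6, -0.3]
finger_gap: 0.469
grip_force: 0.0
```

Call:
shift_gripper:
  plan:
    - {"aperture":0}
    - {"aperture":0}
    - {"aperture":0}
    - {"trans":[0,0,-0.01],"aperture":0}
    - {"trans":[0,0,-0.01],"aperture":0}
    - {"trans":[0,0,-0.01],"aperture":0}
    - {"aperture":0}
    - {"aperture":0}

```text
clock: 4.5
tcp_pos: [0.4994, -0.3251, 0.0705]
eef_rot: [0.001, 0.998, 0.06, 0.001]
ft_force: [0.2, 0.3, -4.8]
finger_gap: 0.147
grip_force: 30.0
```

Call:
shift_gripper:
  plan:
    - {"trans":[0,0,-0.02],"aperture":0}
    - {"trans":[0,0,-0.025],"aperture":0}
    - {"trans":[0,0,-0.025],"aperture":0}
    - {"trans":[0,0,-0.025],"aperture":0}
    - {"trans":[0,0,-0.02],"aperture":0}
    - {"trans":[0.004,-0.012,0],"aperture":0}
    - {"trans":[0.008,-0.025,0],"aperture":0}
    - {"trans":[0.008,-0.025,0],"aperture":0}

```text
clock: 5.17
tcp_pos: [0.5108, -0.2596, 0.1825]
eef_rot: [-0.001, 0.998, 0.059, -0.001]
ft_force: [0.2, -0.0, -5.4]
finger_gap: 0.146
grip_force: 30.0
```

Call:
shift_gripper:
  plan:
    - {"trans":[0.008,-0.025,0],"aperture":0}
    - {"trans":[0.008,-0.025,0],"aperture":0}
    - {"trans":[0.008,-0.025,0],"aperture":0}
    - {"trans":[0.008,-0.025,0],"aperture":0}
    - {"trans":[0.008,-0.025,0],"aperture":0}
    - {"trans":[0.008,-0.025,0],"aperture":0}
    - {"trans":[0.008,-0.025,0],"aperture":0}
    - {"trans":[0.008,-0.025,0],"aperture":0}

```text
clock: 5.83
tcp_pos: [0.5498, -0.0521, 0.1819]
eef_rot: [-0.001, 0.998, 0.06, -0.002]
ft_force: [0.8, -0.6, -4.4]
finger_gap: 0.146
grip_force: 30.0
```

Call:
shift_gripper:
  plan:
    - {"trans":[0.008,-0.025,0],"aperture":0}
    - {"trans":[0.0056,-0.0146,0],"aperture":0}
    - {"rot":[0,0,0.08],"aperture":0}
    - {"rot":[0,0,0.1],"aperture":0}
    - {"rot":[0,0,0.099],"aperture":0}
    - {"aperture":0}
    - {"aperture":0}
    - {"aperture":0}

```text
clock: 6.5
tcp_pos: [0.5591, -0.0133, 0.1831]
eef_rot: [-0.0, 0.997, -0.078, -0.001]
ft_force: [-0.2, -0.5, -3.7]
finger_gap: 0.146
grip_force: 30.0
```

```bash
python3 w.py w3; python3 -c "
from h import *
cv2.imwrite('pics/s3.png',cv2.resize(viewer.capture('scene')[130:290,190:370,::-1],None,fx=3,fy=3,interpolation=2))"
```

```text
6.55 [ 0.5593 -0.0134  0.1835] [-0.0001  0.9969 -0.0786 -0.0008]
```

View pics/w3.png

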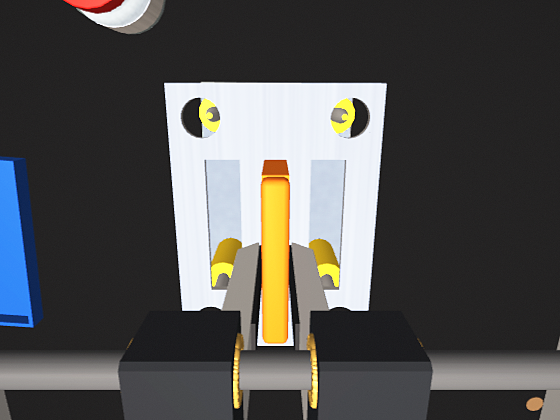

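View pics/s3.png

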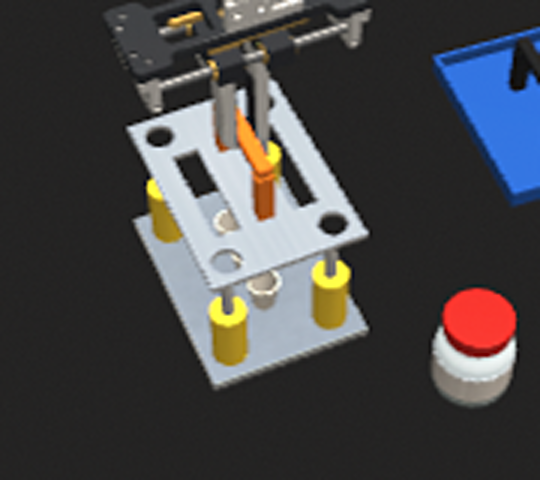

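The wrist view shows the far holes at (200,117) and (350,117), each with its post inside the hole's edge, and rear posts seen through the slots. The scene view shows the tier level above the rack. Now I'll measure the remaining offset.

Run:
```python
from h import *
np.set_printoptions(precision=4,suppress=True)
z=np.load("w3.npz");C=(z['f'],z['cx'],z['cy'],z['W'])
yaw=np.radians(-9.5);u=np.array([np.cos(yaw),np.sin(yaw)]);v=np.array([-u[1],u[0]]);o=np.array([.559,-.0143])
im=cv2.imread("pics/w3.png"); 
H=[plane(C,p,.1465) for p in((200,117.5),(350,117.5))]
m=np.mean(H,0);d=H[0]-H[1]; print("holes",H,np.linalg.norm(d),"yaw",np.degrees(np.arctan2(d[1],d[0]))-90,"centre est",m[:2]-.07*np.array([d[1],-d[0]])/np.linalg.norm(d[:2]))
for s in(1,-1):
    P=o+.07*u+s*.045*v
    for h in(.07,.11): print(s,h,proj(C,np.r_[P,h]))
b=cv2.resize(im[85:150,170:380],None,fx=3.8,fy=3.8,interpolation=cv2.INTER_CUBIC); 
cv2.imwrite("pics/w3c.png",b)
```

```text
holes [array([0.6351, 0.0191, 0.1465]), array([ 0.6217, -0.0652,  0.1465])] 0.08531513742538113 yaw -8.994865973188212 centre est [ 0.5593 -0.0121]
1 0.07 [219.9282 111.5502]
1 0.11 [211.365  113.8404]
-1 0.07 [337.2424 112.6171]
-1 0.11 [347.0237 115.0715]
```

View pics/w3c.png

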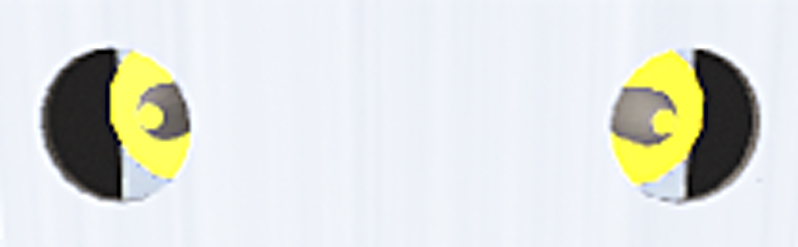

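The crop shows both holes with the post and sleeve inside, but off toward the centre line. The hole spacing comes out at 85 mm instead of 90, so I'll triangulate the holes to check the tier's height and tilt.

Run:
```python
from h import *
np.set_printoptions(precision=4,suppress=True)
z=np.load("w3.npz");C=(z['f'],z['cx'],z['cy'],z['W']);S=cal("scene")
c=lambda x,y:(190-.33+x/3,130-.33+y/3)
print(tri(C,(200.5,117.5),S,c(333,222)),tri(C,(350.3,117.5),S,c(227,262)))
a=[plane(S,c(*p),h) for p,h in(((333,222),.1465),((227,262),.1465),((160,136),.1465))];print(np.array(a),np.linalg.norm(a[0]-a[1]),np.linalg.norm(a[1]-a[2]))
print("camz",-C[3][:3,:3].T@C[3][:3,3])
```

```text
(array([0.6345, 0.0207, 0.1339]), np.float64(0.0014041525578010403)) (array([ 0.6203, -0.0684,  0.1313]), np.float64(0.0004758551248406995))
[[ 0.6424  0.0142  0.1465]
 [ 0.63   -0.0741  0.1465]
 [ 0.4931 -0.052   0.1465]] 0.08914448629300806 0.1386557115367842
camz [ 0.6395 -0.0246  0.3625]
```

The fingers were still closing during the lift. The bar is therefore held about 14 mm nearer the tips, with the tier underside at about 0.129, level, and centred within about 2 mm. The hold is firm (30 N, steady). I'll lower gently from here, about 59 mm.

Call:
shift_gripper:
  plan:
    - {"trans":[0.001,0.0014,0],"rot":[0,0,0.008],"aperture":0}
    - {"trans":[0,0,0.007],"aperture":0}
    - {"trans":[0,0,0.007],"aperture":0}
    - {"trans":[0,0,0.007],"aperture":0}
    - {"trans":[0,0,0.007],"aperture":0}
    - {"trans":[0,0,0.004],"aperture":0}
    - {"aperture":0}
    - {"aperture":0}

```text
clock: 7.27
tcp_pos: [0.5603, -0.0153, 0.1519]
eef_rot: [0.0, 0.997, -0.083, -0.001]
ft_force: [-0.4, 0.6, -4.4]
finger_gap: 0.141
grip_force: 30.0
```

```bash
python3 w.py w4;  python3 -c "
from h import *
a=cv2.resize(viewer.capture('scene')[130:290,190:370,::-1],(495,440),interpolation=2);b=cv2.imread('pics/w4.png')[60:280,140:410]
cv2.imwrite('pics/c4.png',np.hstack([a,cv2.resize(b,(300,440))]))"
```

```text
7.3167 [ 0.5607 -0.0153  0.1525] [ 0.      0.9965 -0.0835  0.0001]
```

View pics/c4.png

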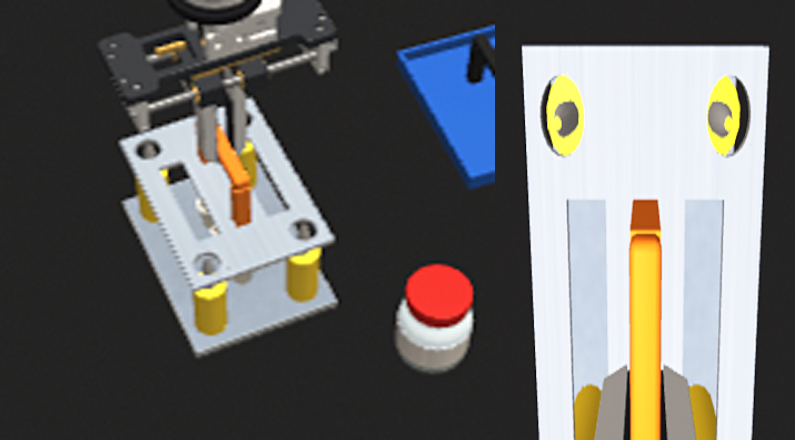

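The picture shows all visible posts entering their holes, near the centres (scene-crop holes at (148,150), (208,264) and (302,230); wrist holes at (562,116) and (728,116)). I'll keep lowering until contact.

Call:
shift_gripper:
  plan:
    - {"trans":[0,0,0.006],"aperture":0}
    - {"trans":[0,0,0.006],"aperture":0}
    - {"trans":[0,0,0.006],"aperture":0}
    - {"trans":[0,0,0.004],"aperture":0}
    - {"aperture":0}
    - {"aperture":0}

```text
clock: 7.87
tcp_pos: [0.5602, -0.0153, 0.1297]
eef_rot: [-0.0, 0.997, -0.084, -0.001]
ft_force: [0.9, 0.0, -4.5]
finger_gap: 0.144
grip_force: 30.0
```

Call:
shift_gripper:
  plan:
    - {"trans":[0,0,0.003],"aperture":0}
    - {"trans":[0,0,0.002],"aperture":0}
    - {"aperture":0}
    - {"aperture":0}

```text
clock: 8.2
tcp_pos: [0.5605, -0.0153, 0.1254]
eef_rot: [0.0, 0.997, -0.084, -0.0]
ft_force: [-0.2, 0.0, -4.4]
finger_gap: 0.148
grip_force: 30.0
```

Call:
shift_gripper:
  plan:
    - {"trans":[0,0,0.002],"aperture":0}
    - {"aperture":0}
    - {"aperture":0}

```text
clock: 8.45
tcp_pos: [0.561, -0.0154, 0.1239]
eef_rot: [0.0, 0.997, -0.084, 0.001]
ft_force: [0.5, -0.1, -3.4]
finger_gap: 0.148
grip_force: 30.0
```

Call:
shift_gripper:
  plan:
    - {"trans":[0,0,0.002],"aperture":0}
    - {"aperture":0}
    - {"aperture":0}

```text
clock: 8.7
tcp_pos: [0.5611, -0.0154, 0.1238]
eef_rot: [0.0, 0.997, -0.083, 0.001]
ft_force: [-1.8, -0.2, 5.9]
finger_gap: 0.144
grip_force: 30.0
```

Contact came at TCP z = 0.124, as predicted. Now releasing and lifting.

Call:
shift_gripper:
  plan:
    - {"aperture":0.3}
    - {"aperture":0.5}
    - {"aperture":0.5}
    - {"aperture":0.5}
    - {"aperture":0.5}
    - {"aperture":0.5}
    - {"aperture":0.5}

```text
clock: 9.28
tcp_pos: [0.5606, -0.0153, 0.1213]
eef_rot: [0.0, 0.997, -0.084, -0.0]
ft_force: [-0.0, 1.0, 0.1]
finger_gap: 0.497
grip_force: 0.0
```

Call:
shift_gripper:
  plan:
    - {"trans":[0,0,-0.015],"aperture":0.5}
    - {"trans":[0,0,-0.03],"aperture":0.5}
    - {"trans":[0,0,-0.03],"aperture":0.5}
    - {"trans":[-0.03,0,-0.01],"aperture":0.5}
    - {"trans":[-0.03,0,0],"aperture":0.5}
    - {"trans":[-0.03,0,0],"aperture":0.5}
    - {"aperture":0.5}
    - {"aperture":0.5}

```text
clock: 9.95
tcp_pos: [0.4712, -0.0002, 0.2069]
eef_rot: [0.0, 0.997, -0.083, 0.001]
ft_force: [-0.4, -0.7, 0.1]
finger_gap: 0.499
grip_force: 0.0
```

```bash
python3 w.py w5;  python3 -c "
from h import *
a=cv2.resize(viewer.capture('scene')[150:280,210:350,::-1],(420,390),interpolation=2);b=cv2.resize(viewer.capture('side')[140:270,230:380,::-1],(380,390),interpolation=2)
cv2.imwrite('pics/c5.png',np.hstack([a,b]))"
```

```text
10.0 [ 0.4721 -0.0004  0.2068] [ 0.0001  0.9965 -0.0835  0.0008]
```

View pics/c5.png

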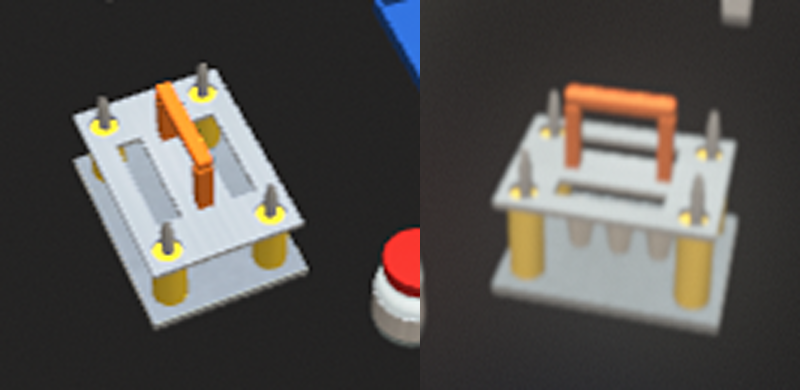

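Both views show all four posts through the holes with yellow sleeve tops visible in them, and the tier level and released. The post tips in the scene crop are at (103,100), (203,70), (271,190) and (168,228).

```bash
python3 -c "
from plant import manip, viewer, workorder
print(workorder.job_done())"
```

```text
the job is handed in; nothing more can be done
None
```

The tier sits level on all four sleeves with every post through its corner hole and the gripper clear of it; the tray and jar were not touched, and I handed the job in at about 10 s (no verdict came back).

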